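Hold the loupe in focus over the turned shaft

ROBOT

A 7-joint arm with a two-finger parallel gripper is mounted at the origin on a cart in front of the work surface, level with it; the furniture and walls round the work are solid. World frame = base frame: x ahead of the robot, y to its left, z up, the work surface at z = 0. Lengths are in m, angles in rad, forces in N, time in s.
With the tool pointing down it reaches from about 0.35 to 0.9 m from the base axis. Payload 8.1 kg.
Tool frame: the origin (TCP) lies between the finger pads; the fingertips stand 11 mm ahead of it and the grasp point (between the pads) lies 8 mm behind it; z points along the fingers, y is the line along which they close (so a half turn about z gives the same grasp; the last joint's range is limited). The gripper opens to 92 mm and grips with 3 to 60 N. Pads are 19 mm wide; open, the fingers measure 130 mm over their backs; the gripper's body (75 mm by 190 mm) begins 47 mm behind the grasp point.
Start: joints at [-1.205, 0.434, 0.025, 1.573, -0.012, 1.134, -0.075], TCP at [0.282, 0.558, 0.211] pointing down, gripper open.
Joint ranges: [-2.62, 2.62], [-0.44, 2.09], [-1.27, 1.32], [0.08, 2.57], [-1.32, 4.46], [0.12, 2], [-2.74, 2.74]. Speed limits (rad/s): [2.22, 2.22, 3.01, 3.01, 3.14, 3.14, 3.14].

INTERFACE

Orientations are given as a rotation vector (axis times angle).
In Python, from cell import observe, get_image, camera_params, sign_off gives the robot as it stands.
- The arm moves only by the shell command python3 -m pendant 'ROWS' [FORCE]. ROWS is JSON, one flat list of numbers, 7 for each row, row after row: the shift along the tool's x, y, z in m, then the turn, a rotation vector about the tool's x, y, z in rad, then the finger opening in m, from 0 to 0.0918. In form: [dx, dy, dz, rx, ry, rz, jaw, dx, dy, dz, rx, ry, rz, jaw, ...]. A call has 1 to 10 rows; each row shifts and turns the commanded pose from where the row before left it, along the tool's axes as they then stand; what a row does not reach is not made up. A row lasts 1/8 s, in which the tool goes at most 62.5 mm and 10.7 degrees, less where a joint would pass 70% of its speed; a pose out of reach is approached as far as the arm can. A call is refused whole if a number of a shift passes 0.0625 or a number of a turn 0.188, either way. A call with a gripper value outside its range is refused whole. The fingers move at their own pace and stop on an object; FORCE is the grip in N (left out, the last holds). Time passes only in rows, so rows that do not move let the fingers close. It gives the time, the measured TCP pose, the force, the opening and the grip force at its end, in the units of the state.
- observe(): the state, without advancing time (a new reading comes with each control period).
- get_image(name): name is "scene" or "top" or "wrist"; returns the picture (384x512x3 uint8, red, green, blue); there is no depth.
- camera_params(name): a dict with "intrinsics" (3x3 intrinsics, pixels), "eye" and "rotation" of the camera in the world; the wrist camera has in their place "T_tool_cam" (4x4, takes a point from camera to tool coordinates, whose origin is the TCP and whose axes are the flange's). Camera axes: x right, y down, z forward; pixel columns grow to the right and rows downward; lengths in m; the calibration is good to about 2 mm. A picture is of the moment at which its call begins: read the wrist's pose just before it. camera_params takes no time and is no camera call.
- sign_off(): hands the job in; it is judged then, once.
The state is a dict: "clock": time; "joints": joint angles; "dq": joint speeds; "joint_efforts": joint torques, N m; "position": TCP position; "ee_rot": TCP orientation; "force": force on the tool from outside, world axes, zero at the start; "ft_torque": the same for the moment, N m; "width": opening from 0.0 (shut) to 1.0 (fully open); "gripper_force": force on a finger pad.
Only numpy, scipy, OpenCV 4.12 (cv2) and the standard library are available. Lean on these libraries where they do the work, as an engineer would, in place of code of your own. Each camera call takes 0.05 s, during which the arm holds its last target. There are 200 camera calls.

TASK

Pull the drawer of the small grey box open to its stop and leave it open, take the loupe out of it, and hold it level over the middle of the shaft on the inspection stand, with the lens centred above the shaft and at the height of the red focus collar on the post. Finish still holding it there, free in the air and still; do not shift the collar, the shaft or the things standing about.

Things in the scene. Friction and masses are not known exactly. Their poses are not given: they have to be found in the camera images.
- drawer_unit: Fixed grey metal box with one blue-fronted drawer, 220 (x) x 240 (y) x 74 mm high, standing on the table. Origin: centre of its underside; its -x axis points out of the drawer front, the way the drawer opens; z up.
- drawer_unit_drawer0 (a joint): How far the drawer is pulled out, m: 0 shut, stop at 0.150. Slides freely with about 1 N friction and stays where it is left. The drawer's open-topped inside is 175 mm deep (front to back) and 198 mm wide, its floor is 22 mm above the table, its side walls reach 52 mm and its front 61 mm above the table.
- drawer_unit_drawer0_handle (a point): Middle of the drawer's steel bar handle: level bar 120 mm long along the box's y axis, 11 mm thick, held 35 mm in front of the drawer front by two thin studs near its ends; 41 mm above the table, moves with the drawer. Axes as the box's.
- loupe_grip (a point): Middle of the loupe's white square handle, half-way up (12 mm above its underside). The handle is 18 mm wide (loupe x), 24 mm high and 86 mm long (loupe y: from 39 mm towards the lens to 47 mm away from it). The loose loupe (about 0.08 kg) lies flat on the drawer's floor in its front half, lens to the left (+y), handle roughly along the box's y axis. Its z axis is the lens's optical axis, up as it lies.
- loupe_lens (a point): Centre of the loupe's lens, 12 mm above its underside and 78 mm from loupe_grip along the loupe's +y axis; round black rim 57 mm across and 12 mm thick, clear lens. Same axes; z is the optical axis, vertical when the loupe is level.
- stand: Fixed dark steel inspection stand, base 136 (x) x 130 (y) x 12 mm. Origin: on the table straight below the middle of the shaft; the base reaches from -46 to +90 mm in its x. Two aluminium saddles carry the shaft along the stand's y axis. A steel post 10 mm thick and 180 mm high stands at x = +70 mm, y = 0, with dark rings every 10 mm.
- focus_point (a point): The point in the air where the lens centre belongs: straight above the middle of the shaft, at the mid-height of the red collar on the post (collar 22 mm across, 10 mm high, with a small red pointer reaching 19 mm from the post's axis towards the shaft; it can be set to 110 to 160 mm above the table and sits on the post by friction).
- shaft_mid (a point): Centre of the loose grey turned shaft, 120 mm long (its y axis), 15 mm thick, lying level in the saddles, its top 45 mm above the table.
- grease_tin: Bystander: flat white round tin with green lid label, 67 mm across, 36 mm high. Origin: centre of its underside.
- bush: Bystander: black plastic bush standing upright, 45 mm across, 90 mm high. Origin: centre of its underside.
- marker: Bystander: blue and white marker pen lying along its y axis, 18 x 127 x 18 mm. Origin: centre of its underside.
- cap_1: Bystander: yellow shaft cap standing upright, 18 mm across, 32 mm high. Origin: centre of its underside.
Things that resemble listed ones, but are neither listed nor needed, are in the scene too. Of the things that look like the stand, the largest one is meant.

How it is judged:
By the outcome, as a careful person would: the job done as asked, in the order asked, and still so for the second after the job is handed in, while the arm keeps its last pose, push and grip.
It also fails if it takes over 61 s, if anything falls off the work surface, if the arm or the gripper's body presses on something with over 40 N, if the wrist force passes 120 N, or if a joint passes its speed limit or range.

## Working session

There is one attempt and no reset: what is moved stays moved. The work goes in short steps, Python scripts to look and compute and a shell command to move; the robot and the scene stay as the last step left them, time stands still between calls to the robot, and variables do not carry over. Pictures are saved under pics/ and viewed, at most 10 in all, crops included, and the job is handed in when it is done.

```bash
mkdir -p pics; ls; python3 - <<'E'
from cell import *
import cv2,numpy as np
s=observe();print({k:np.round(v,3) for k,v in s.items()})
for n in("scene","top"):
    im=get_image(n);cv2.imwrite(f"pics/{n}0.png",im[:,:,::-1]);p=camera_params(n);print(n,{k:np.round(v,4).tolist() for k,v in p.items()})
print(np.round(camera_params("wrist")["T_tool_cam"],4).tolist(),camera_params("wrist")["intrinsics"])
E
```

```text
pics
{'clock': np.float64(0.0), 'joints': array([-1.205,  0.435,  0.025,  1.574, -0.012,  1.134, -0.075]), 'dq': array([ 0.001, -0.001, -0.   , -0.   ,  0.001,  0.001, -0.001]), 'joint_efforts': array([-1.0000e-03, -6.6785e+01,  9.8500e-01, -3.1447e+01, -6.0000e-02,
        4.2000e-02,  0.0000e+00]), 'position': array([0.282, 0.557, 0.211]), 'ee_rot': array([-7.300e-01, -3.055e+00,  2.000e-03]), 'force': array([0.305, 1.249, 0.421]), 'ft_torque': array([ 0.013,  0.038, -0.07 ]), 'gripper_force': np.float64(0.0), 'width': np.float64(0.999)}
scene {'intrinsics': [[404.8338, 0.0, 256.8306], [0.0, 404.8338, 186.6765], [0.0, 0.0, 1.0]], 'eye': [0.1305, -0.953, 0.7933], 'rotation': [-2.138, 0.5347, -0.302]}
top {'intrinsics': [[432.9873, 0.0, 250.0967], [0.0, 432.9873, 192.1011], [0.0, 0.0, 1.0]], 'eye': [0.4554, -0.0971, 1.2286], 'rotation': [-2.16, 2.1347, -0.1422]}
[[0.0002, -0.9521, -0.3058, 0.084], [1.0, 0.0003, -0.0002, 0.0014], [0.0003, -0.3058, 0.9521, -0.1752], [0.0, 0.0, 0.0, 1.0]] [[310.15349594   0.         255.0440331 ]
 [  0.         310.15349594 190.95688354]
 [  0.           0.           1.        ]]
```

View pics/scene0.png

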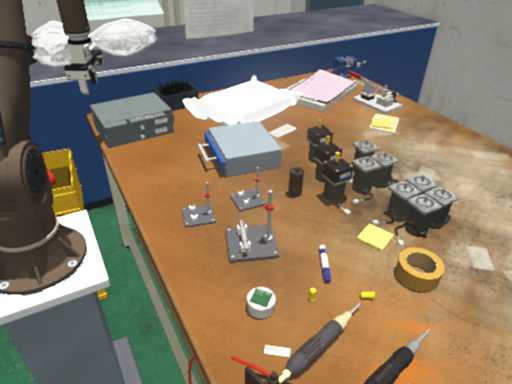

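View pics/top0.png

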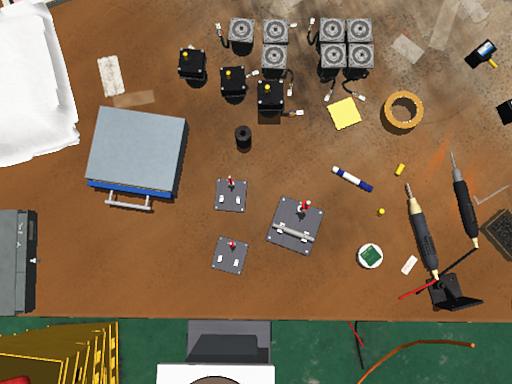

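The scene view shows the grey box with its blue drawer front at (240,148) and the big stand at (250,240), with two smaller look-alikes. In the top view, the box is at (138,150), the handle at (128,205), and the stand at (295,225) with its shaft at (292,231). The collar is the red spot at about (306,205).

```bash
cat > h.py <<'E'
import numpy as np,cv2
from scipy.spatial.transform import Rotation as R
from cell import *
def cam(n,s=None):
    p=camera_params(n);K=np.array(p["intrinsics"])
    if n=="wrist":
        s=s or observe();T=np.array(p["T_tool_cam"]);Rt=R.from_rotvec(s["ee_rot"]).as_matrix()
        return K,Rt@T[:3,3]+s["position"],Rt@T[:3,:3]
    r=np.array(p["rotation"]);M=R.from_rotvec(r).as_matrix() if r.ndim==1 else r
    return K,np.array(p["eye"]),M
def proj(c,P):
    K,e,M=c;q=(np.atleast_2d(P)-e)@M@K.T;return q[:,:2]/q[:,2:]
def ray(c,uv):
    K,e,M=c;d=M@np.linalg.inv(K)@np.array([*uv,1.]);return e,d/np.linalg.norm(d)
def onz(c,uv,z):
    e,d=ray(c,uv);return e+d*(z-e[2])/d[2]
def tri(c1,u1,c2,u2):
    e1,d1=ray(c1,u1);e2,d2=ray(c2,u2)
    t=np.linalg.lstsq(np.c_[d1,-d2],e2-e1,rcond=None)[0];a=e1+t[0]*d1;b=e2+t[1]*d2
    return (a+b)/2,np.linalg.norm(a-b)
E
python3 - <<'E'
from h import *
t=cv2.imread("pics/top0.png");s=cv2.imread("pics/scene0.png")
z=lambda im,x,y,w,h,k:cv2.resize(im[y:y+h,x:x+w],None,fx=k,fy=k,interpolation=cv2.INTER_CUBIC)
a=np.hstack([z(t,80,100,110,112,3.5),z(t,262,190,64,64,6.125)])
b=np.hstack([z(s,195,115,100,62,4),z(s,220,185,65,78,3.18)])
w=max(a.shape[1],b.shape[1]);P=lambda m:np.pad(m,((0,0),(0,w-m.shape[1]),(0,0)))
o=np.vstack([P(a),P(b)]);print(o.shape);cv2.imwrite("pics/z.png",cv2.resize(o,(min(800,o.shape[1]),min(600,o.shape[0]))))
ct,cs=cam("top"),cam("scene")
# red blobs
for n,im,c in(("top",t,ct),("scene",s,cs)):
    h=cv2.cvtColor(im,cv2.COLOR_BGR2HSV);m=(((h[...,0]<6)|(h[...,0]>174))&(h[...,1]>150)&(h[...,2]>90)).astype(np.uint8)
    N,_,st,ce=cv2.connectedComponentsWithStats(m)
    for i in range(1,N):
        if st[i,4]>5:print(n,"red",st[i],ce[i].round(1))
    m=((h[...,0]>100)&(h[...,0]<125)&(h[...,1]>150)&(h[...,2]>60)).astype(np.uint8)
    N,_,st,ce=cv2.connectedComponentsWithStats(m)
    for i in range(1,N):
        if st[i,4]>40:print(n,"blue",st[i],ce[i].round(1))
for uv in[(128,202),(107,199),(150,207)]:print("handle",onz(ct,uv,.041).round(3))
for uv in[(292,231),(278,222),(312,240)]:print("shaft",onz(ct,uv,.0375).round(3))
E
```

```text
(640, 777, 3)
top red [231 178   2   4   7] [231.4 179.3]
top red [302 200   9  12  44] [304.5 205.6]
top red [229 241   5   7  14] [231.6 243.8]
top red [398 279  40  21 118] [418.3 288.8]
top red [347 321  16  25  58] [355.6 333.8]
top red [  0 376  29   8 164] [ 15.6 380.3]
top blue [ 87 180  84  18 436] [128.6 189. ]
top blue [359 181  13  11  71] [365.1 186.1]
scene red [349  72  12   7  36] [355.2  74.9]
scene red [ 47 170   9  15  60] [ 50.8 177.6]
scene red [255 178   5   3   8] [257.  179.4]
scene red [205 194   5   4  15] [207.2 195.4]
scene red [263 204  11   7  41] [268.7 207.1]
scene red [189 356   6  28  49] [190.2 368.7]
scene red [231 357  40  20 135] [251.6 365.8]
scene blue [375  28  61  31 432] [413.3  38.1]
scene blue [  30   63  176  141 6844] [ 88.3 118.5]
scene blue [206 133  18  30 104] [214.1 147.5]
handle [0.589 0.248 0.041]
handle [0.596 0.306 0.041]
handle [0.575 0.186 0.041]
shaft [ 0.514 -0.206  0.038]
shaft [ 0.538 -0.167  0.038]
shaft [ 0.49  -0.26   0.038]
```

View pics/z.png

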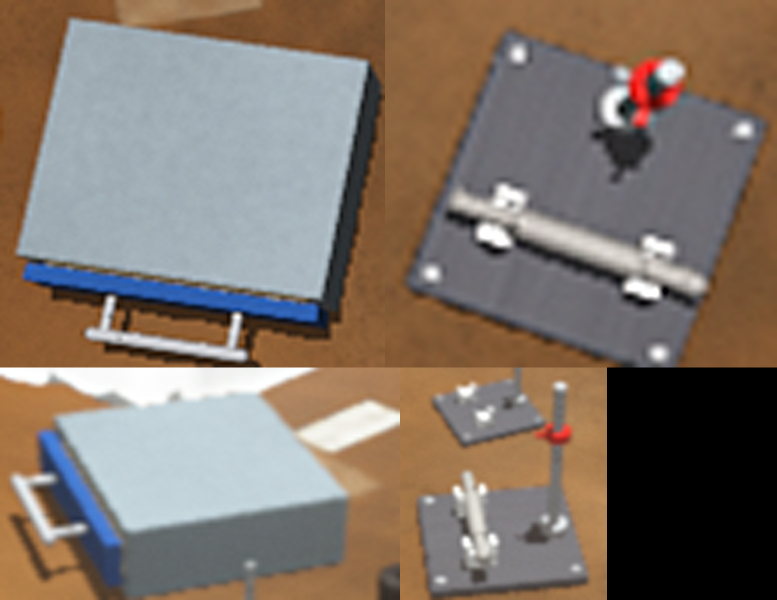

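The crop shows the box top corners, the handle ends, the shaft ends, and the collar with its pointer towards the shaft, all clear enough to measure.

```bash
python3 - <<'E'
from h import *
ct,cs=cam("top"),cam("scene")
cor=np.array([onz(ct,u,.074) for u in[(100,105.5),(184.9,118.9),(172,191.4),(85.1,177.7)]])
print(cor.round(3),"sizes",[np.linalg.norm(cor[i]-cor[i-1]).round(3) for i in range(4)])
c=cor.mean(0);x=cor[:2].mean(0)-cor[2:].mean(0);y=cor[[0,3]].mean(0)-cor[[1,2]].mean(0)
print("box",c.round(3),np.degrees([np.arctan2(x[1],x[0]),np.arctan2(-y[0],y[1])]))
a,b=onz(ct,(105.1,201.2),.043),onz(ct,(150.3,208.5),.043);d=a-b
print("handle",a.round(3),b.round(3),((a+b)/2).round(4),np.linalg.norm(d),np.degrees(np.arctan2(-d[0],d[1])))
a,b=onz(ct,(272.6,224.8),.04),onz(ct,(314.4,239.6),.04);d=a-b;m=(a+b)/2;yaw=np.arctan2(-d[0],d[1])
print("shaft",a.round(3),b.round(3),m.round(4),np.linalg.norm(d),np.degrees(yaw))
print("post base pred",(m+.07*np.array([np.cos(yaw),np.sin(yaw),0])).round(4))
print("post top tri",tri(ct,(309.2,201.8),cs,(270.3,190.9)), onz(ct,(309.2,201.8),.18))
print("collar tri",tri(ct,(304.5,205.6),cs,(268.7,207.1)))
print("shaft pix in scene",proj(cs,np.array([a,b])))
bl=[proj(cs,m+.07*np.array([np.cos(yaw),np.sin(yaw),0])*1+np.array([0,0,z-.04])) for z in(.11,.12,.13,.14,.15,.18)];print(np.round(bl,1).tolist())
s=observe();print(R.from_rotvec(s["ee_rot"]).as_matrix().round(2).tolist())
E
```

```text
[[0.853 0.33  0.074]
 [0.817 0.093 0.074]
 [0.615 0.121 0.074]
 [0.65  0.358 0.074]] sizes [np.float64(0.205), np.float64(0.24), np.float64(0.204), np.float64(0.24)]
box [0.734 0.225 0.074] [-7.91894929 -8.48322397]
handle [0.59  0.311 0.043] [0.571 0.185 0.043] [0.5805 0.2477 0.043 ] 0.12720695108916164 -8.489157883067863
shaft [ 0.53  -0.152  0.04 ] [ 0.491 -0.266  0.04 ] [ 0.5109 -0.2093  0.04  ] 0.12066627278733014 -18.852150343005164
post base pred [ 0.5772 -0.2319  0.04  ]
post top tri (array([ 0.57745929, -0.23388069,  0.18129446]), np.float64(0.002175246341756071)) [ 0.57860442 -0.23452789  0.18      ]
collar tri (array([ 0.57553342, -0.22978649,  0.12568774]), np.float64(0.0010358362925324493))
shaft pix in scene [[240.38795647 220.12925503]
 [246.6768592  249.35165529]]
[[[269.2, 212.0]], [[269.4, 209.1]], [[269.5, 206.1]], [[269.6, 203.1]], [[269.8, 200.1]], [[270.2, 190.9]]]
[[-0.89, 0.45, -0.0], [0.45, 0.89, -0.0], [-0.0, -0.0, -1.0]]
```

Everything agrees: box yaw is about -8.4°, the handle middle is at (0.580, 0.248), the shaft middle at (0.511, -0.209) and the collar at about 0.126 m. Next I compute the approach to the handle.

```bash
cat >> h.py <<'E'
def go(P,ydeg):
    "tool-frame shift to P, and then turn so that tool y points at ydeg (tool down)"
    s=observe();M=R.from_rotvec(s["ee_rot"]).as_matrix();a=np.radians(ydeg)
    y=np.array([np.cos(a),np.sin(a),0]);z=np.array([0,0,-1.]);T=np.c_[np.cross(y,z),y,z]
    d=np.asarray(P)-s["position"]
    print("pos",s["position"].round(4),"shift",(M.T@d).round(4),"turn",R.from_matrix(M.T@T).as_rotvec().round(3),"shift after turn",(T.T@d).round(4),
     "F",s["force"].round(1),"w",round(float(s["width"])*91.8,1),"gf",round(float(s["gripper_force"]),1),"t",round(float(s["clock"]),2))
E
python3 -c "
from h import *
go((.578,.248,.14),-8.4)"
```

```text
pos [0.2822 0.5571 0.2107] shift [-0.4035 -0.142   0.071 ] turn [-1.000e-03  1.000e-03  1.249e+00] shift after turn [-0.2626  0.3378  0.0707] F [ 0.6 -0.3 -0.1] w 91.9 gf 0.0 t 0.1
```

```bash
python3 -m pendant '[-0.05,-0.018,0,0,0,0,0.06,-0.05,-0.018,0,0,0,0,0.06,-0.05,-0.018,0,0,0,0,0.06,-0.05,-0.018,0.01,0,0,0,0.06,-0.05,-0.018,0.01,0,0,0,0.06,-0.05,-0.018,0.01,0,0,0,0.06,-0.05,-0.018,0.01,0,0,0,0.06,-0.0535,-0.016,0.03,0,0,0,0.06,0,0,0,0,0,0.18,0.06,0,0,0,0,0,0.18,0.06]' 20
python3 -m pendant '[0,0,0,0,0,0.18,0.06,0,0,0,0,0,0.18,0.06,0,0,0,0,0,0.18,0.06,0,0,0,0,0,0.18,0.06,0,0,0,0,0,0.169,0.06,0,0,0,0,0,0,0.06,0,0,0,0,0,0,0.06]'
python3 - <<'E'
from h import *
s=observe();im=get_image("wrist");cv2.imwrite("pics/w1.png",im[:,:,::-1])
go((.578,.248,.14),-8.4);print(s["joints"].round(2))
print(proj(cam("wrist",s),[[.590,.308,.041],[.571,.187,.041]]))
E
```

```text
clock: 1.35
position: [0.5777, 0.2477, 0.1408]
ee_rot: [-1.276, -2.87, 0.002]
force: [0.9, 0.5, 0.0]
width: 0.651
gripper_force: 0.0
clock: 2.22
position: [0.5774, 0.2491, 0.1416]
ee_rot: [-2.375, -2.057, 0.001]
force: [-0.0, 0.0, -0.5]
width: 0.651
gripper_force: 0.0
pos [0.5775 0.2491 0.1417] shift [-0.001   0.0006  0.0017] turn [-0.     0.     0.003] shift after turn [-0.001   0.0006  0.0017] F [0.2 0.2 0.5] w 60.4 gf 0.0 t 2.27
[-0.79  0.53  0.44  1.67 -0.26  1.   -0.4 ]
[[260.04316362 121.01031462]
 [257.84890571 247.06405414]]
```

View pics/w1.png

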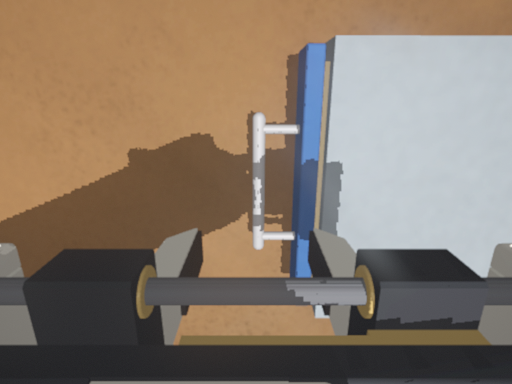

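The wrist view shows the bar from (259,116) to (258,246), matching the prediction within a few pixels, with the blue front at u≈297-310. I narrow the jaw, descend and grip.

```bash
python3 -m pendant '[0,0,0,0,0,0,0.025,0,0,0,0,0,0,0.025,0,0,0,0,0,0,0.025,0,0,0.03,0,0,0,0.025,0,0,0.03,0,0,0,0.025,0,0,0.025,0,0,0,0.025,0,0,0.02,0,0,0,0.025,0,0,0,0,0,0,0.025]'
python3 -m pendant '[0,0,0,0,0,0,0,0,0,0,0,0,0,0,0,0,0,0,0,0,0,0,0,0,0,0,0,0]' 20
python3 -c "
from h import *
go((.580-.1535*.9893,.248+.1535*.146,.036),-8.4)"
```

```text
clock: 3.28
position: [0.5765, 0.2487, 0.0355]
ee_rot: [-2.378, -2.052, 0.004]
force: [-1.7, -0.6, 0.2]
width: 0.273
gripper_force: 0.0
clock: 3.78
position: [0.5778, 0.2492, 0.0372]
ee_rot: [2.379, 2.052, 0.001]
force: [-0.0, 0.7, -0.2]
width: 0.004
gripper_force: 0.0
pos [0.5778 0.2492 0.0372] shift [-0.001  -0.1511  0.0012] turn [ 0. -0. -0.] shift after turn [-0.0009 -0.1511  0.0012] F [-0.   0.7 -0.2] w 0.3 gf 0.0 t 3.77
```

```bash
python3 - <<'E'
from h import *
im=get_image("wrist");sc=get_image("scene")
z=cv2.resize(sc[110:190,170:290],None,fx=4,fy=4,interpolation=cv2.INTER_CUBIC)
o=np.zeros((384,800,3),np.uint8);o[:320,:480]=z;o[:,480:]=cv2.resize(im,(320,240),interpolation=cv2.INTER_AREA).repeat(1,0)[:240].tolist()+[[[0]*3]*320]*144
cv2.imwrite("pics/w2.png",o[:,:,::-1]);print(proj(cam("scene"),[[.58,.248,.041],observe()["position"]]))
E
```

```text
[[202.91071296 152.55550701]
 [202.2539616  153.49361397]]
```

View pics/w2.png

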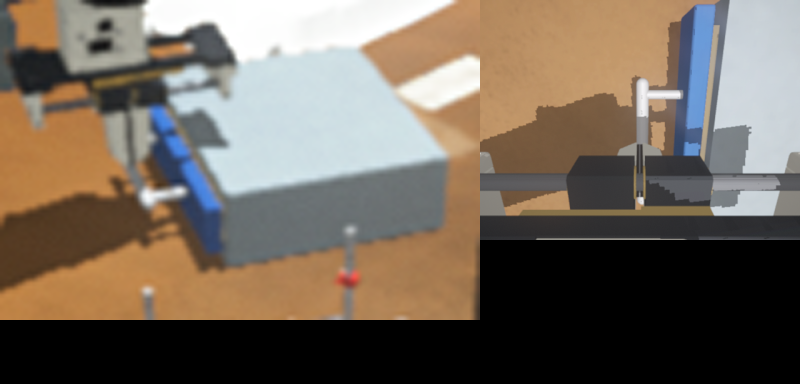

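```bash
python3 - <<'E'
from h import *
s=observe();im=get_image("wrist");print(s["width"],s["gripper_force"],s["force"])
cv2.imwrite("pics/w3.png",cv2.resize(im[110:350,180:340],None,fx=2.5,fy=2.5,interpolation=cv2.INTER_CUBIC)[:,:,::-1])
c=cam("wrist",s);M=R.from_rotvec(s["ee_rot"]).as_matrix()
for d in(-.008,0,.011):print(proj(c,s["position"]+M[:,2]*d))
E
```

```text
0.005875778446785739 0.0 [ 0.28437218 -0.27460104 -0.56300108]
[[255.43774789 240.43529875]]
[[255.42575318 234.53973663]]
[[255.41072834 227.15481991]]
```

View pics/w3.png

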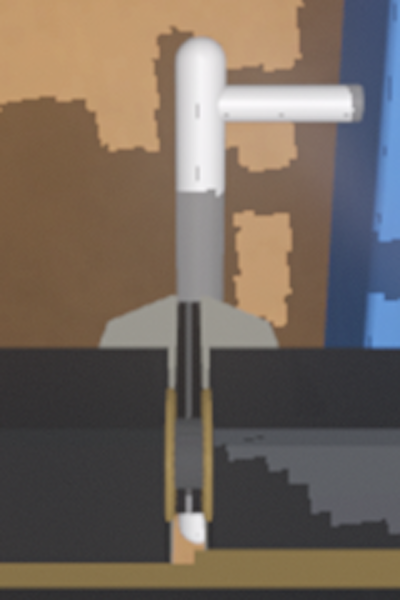

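The close-up shows the pads fully shut, with the bar (centre u≈260) seemingly passing under the tips. I check the bar's height by triangulating from the two wrist heights and the top view.

```bash
python3 - <<'E'
from h import *
s=observe();c3=cam("wrist",s)
s1=dict(position=np.array([.5775,.2491,.1417]),ee_rot=np.array([-2.375,-2.057,.001]));c1=cam("wrist",s1);ct=cam("top")
im=cv2.imread("pics/w1.png");print(im[100:125,259].mean(1).round().tolist())
im3=get_image("wrist");print(im3[115:140,260].mean(1).round().tolist())
print("w1-w3",tri(c1,(259,113.),c3,(260,125.)))
print("top-w3",tri(ct,(105.1,201.2),c3,(260,127.)),"top-w1",tri(ct,(105.1,201.2),c1,(259,116.)))
print("w3 on .041",onz(c3,(260,125),.041),onz(c1,(259,113),.041))
E
```

```text
[144.0, 143.0, 143.0, 143.0, 142.0, 144.0, 143.0, 142.0, 142.0, 142.0, 141.0, 140.0, 162.0, 188.0, 204.0, 214.0, 223.0, 229.0, 231.0, 232.0, 232.0, 232.0, 232.0, 232.0, 232.0]
[154.0, 153.0, 154.0, 154.0, 155.0, 155.0, 155.0, 155.0, 156.0, 162.0, 178.0, 197.0, 209.0, 217.0, 224.0, 229.0, 235.0, 240.0, 244.0, 245.0, 245.0, 245.0, 245.0, 245.0, 244.0]
w1-w3 (array([0.59005151, 0.31363574, 0.02390005]), np.float64(0.00024247390082958274))
top-w3 (array([0.59027906, 0.31354075, 0.03482067]), np.float64(0.0010533338589404423)) top-w1 (array([0.59004839, 0.31204449, 0.03901379]), np.float64(0.0005518472975728745))
w3 on .041 [0.58992217 0.31540369 0.041     ] [0.59012999 0.3147701  0.041     ]
```

```bash
python3 -m pendant '[0,-0.01,0,0,0,0,0,0,-0.01,0,0,0,0,0,0,0,0,0,0,0,0,0,0,0,0,0,0,0]' 20
python3 - <<'E'
from h import *
s=observe();im=get_image("wrist");print(s["position"],s["width"],s["gripper_force"],s["force"])
print(im[150,235:330].mean(1).round().astype(int).tolist());b=im[100].astype(int);print("blue cols",np.where((b[:,2]>b[:,0]+60))[0][[0,-1]])
E
```

```text
clock: 4.47
position: [0.5579, 0.2522, 0.037]
ee_rot: [2.378, 2.052, 0.001]
force: [0.5, -0.1, -0.1]
width: 0.006
gripper_force: 0.0
[0.55791075 0.25218274 0.03703353] 0.005950771876542517 0.0 [ 0.45951401 -0.05907793 -0.07936599]
[157, 157, 157, 157, 156, 156, 156, 156, 155, 155, 155, 154, 154, 154, 153, 154, 153, 154, 154, 155, 155, 156, 156, 156, 155, 155, 156, 156, 155, 155, 155, 156, 157, 157, 157, 158, 157, 140, 107, 102, 104, 105, 104, 106, 106, 105, 108, 107, 106, 107, 109, 129, 161, 184, 197, 206, 213, 219, 224, 230, 233, 239, 244, 243, 240, 238, 235, 231, 225, 227, 237, 243, 244, 243, 243, 243, 243, 243, 243, 243, 244, 243, 243, 243, 243, 244, 244, 244, 244, 244, 243, 244, 243, 243, 243]
blue cols [379 410]
```

The drawer did not follow and no force built up, so the fingers really did not enclose the bar. I back off and probe the table gently with the closed fingers to find where the tips are.

```bash
python3 -m pendant '[0,-0.025,0,0,0,0,0,0,-0.01,0,0,0,0,0,0,0,0.012,0,0,0,0,0,0,0,0,0,0,0]' | grep -E 'pos|force'
for i in 1; do python3 -m pendant '[0,0,0.005,0,0,0,0,0,0,0,0,0,0,0]' | grep -E 'pos|force'; done
```

```text
position: [0.5234, 0.2567, 0.0238]
force: [-0.9, 0.9, 0.0]
gripper_force: 0.0
position: [0.5234, 0.2568, 0.0194]
force: [-0.2, 0.4, -0.1]
gripper_force: 0.0
```

```bash
python3 -m pendant '[0,0,0.004,0,0,0,0,0,0,0,0,0,0,0]' | grep -E 'pos|force'; python3 - <<'E'
from h import *
sc=get_image("scene");cv2.imwrite("pics/s4.png",cv2.resize(sc[70:190,150:270],None,fx=5,fy=5,interpolation=cv2.INTER_CUBIC)[:,:,::-1])
s=observe();p=s["position"];c=cam("scene")
for h in(0,-.011):print(((proj(c,p+[0,0,h])-[150,70])*5).round())
print("table below",((proj(c,[p[0],p[1],0])-[150,70])*5).round())
E
```

```text
position: [0.5231, 0.2571, 0.0156]
force: [-0.1, 0.5, -0.8]
gripper_force: 0.0
[[189. 455.]]
[[190. 468.]]
table below [[190. 474.]]
```

View pics/s4.png

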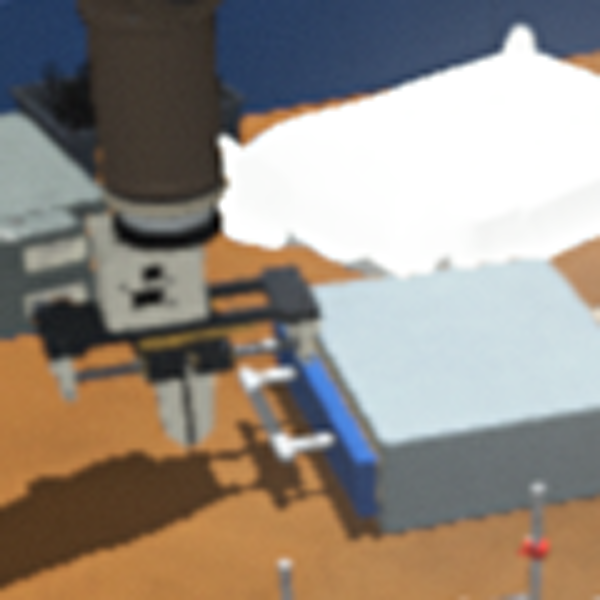

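The scene view puts the fingertips at crop (190,445), against an expected (190,468). So the tips sit about 20 mm further back than the data says. I probe down to the table for the exact value.

```bash
P='[0,0,0.004,0,0,0,0,0,0,0,0,0,0,0]'; python3 -m pendant '[0,0,0.009,0,0,0,0,0,0,0,0,0,0,0]' | grep -E 'pos|^force'; python3 -m pendant '[0,0,0.004,0,0,0,0,0,0,0,0,0,0,0]' | grep -E 'pos|^force'
```

```text
position: [0.5226, 0.2569, 0.006]
force: [-1.0, -0.6, -1.0]
position: [0.5231, 0.2571, 0.0026]
force: [0.6, -0.5, -0.3]
```

```bash
python3 -m pendant '[0,0,0.003,0,0,0,0,0,0,0,0,0,0,0]' | grep -E 'pos|^force'
```

```text
position: [0.5231, 0.2571, -0.0003]
force: [0.4, 0.4, -1.1]
```

```bash
python3 -m pendant '[0,0,0.003,0,0,0,0,0,0,0,0,0,0,0]' | grep -E 'pos|^force'; python3 -m pendant '[0,0,0.002,0,0,0,0,0,0,0,0,0,0,0]' | grep -E 'pos|^force'
```

```text
position: [0.5231, 0.2571, -0.0034]
force: [0.8, 0.8, 0.4]
position: [0.5231, 0.2572, -0.0053]
force: [0.5, -0.3, -0.5]
```

```bash
python3 -m pendant '[0,0,0.002,0,0,0,0,0,0,0,0,0,0,0]' | grep -E 'pos|^force'
```

```text
position: [0.5231, 0.2571, -0.0073]
force: [-0.2, -0.7, -0.6]
```

```bash
python3 -m pendant '[0,0,0.002,0,0,0,0,0,0,0,0,0,0,0]' | grep -E 'pos|^force'
```

```text
position: [0.5231, 0.2571, -0.0093]
force: [-0.2, -0.1, 0.8]
```

```bash
python3 -m pendant '[0,0,0.002,0,0,0,0,0,0,0,0,0,0,0]' | grep -E 'pos|^force'
```

```text
position: [0.5231, 0.2571, -0.0113]
force: [-0.5, -0.3, -0.3]
```

```bash
python3 -m pendant '[0,0,0.002,0,0,0,0,0,0,0,0,0,0,0]' | grep -E 'pos|^force'
```

```text
position: [0.5231, 0.2571, -0.0133]
force: [-0.4, -0.3, -0.1]
```

```bash
python3 -m pendant '[0,0,0.002,0,0,0,0,0,0,0,0,0,0,0]' | grep -E 'pos|^force'
```

```text
position: [0.5234, 0.2573, -0.0149]
force: [-0.2, -0.9, 3.9]
```

```bash
python3 -m pendant '[0,0,0.002,0,0,0,0,0,0,0,0,0,0,0]' | grep -E 'pos|^force'
```

```text
position: [0.5234, 0.2573, -0.0151]
force: [-7.3, -3.3, 28.8]
```

```bash
python3 -m pendant '[0,0,0.002,0,0,0,0,0,0,0,0,0,0,0]' | grep -E 'pos|^force'
```

```text
position: [0.5235, 0.2573, -0.0153]
force: [-14.2, -6.0, 53.0]
```

Contact is at reported TCP z = -0.0149, so the real tips are 15 mm *behind* the reported TCP, 26 mm off the nominal. From here on I use tip z = TCP z + 0.015.

```bash
python3 -m pendant '[0,0,-0.02,0,0,0,0.025,0,0,-0.05,0,0,0,0.025,0,0.02,0,0,0,0,0.025,0,0.02,0,0,0,0,0.025,0,0.0154,0,0,0,0,0.025,0,0,0,0,0,0,0.025,0,0,0,0,0,0,0.025]' 20
python3 -c "
from h import *
go((.578,.248,.012),-8.4)"
```

```text
clock: 9.45
position: [0.5772, 0.2491, 0.0504]
ee_rot: [-2.378, -2.052, 0.002]
force: [0.6, 0.7, -0.5]
width: 0.27
gripper_force: 0.0
pos [0.5772 0.2491 0.0504] shift [-0.001   0.001   0.0384] turn [-0.001  0.    -0.   ] shift after turn [-0.001   0.001   0.0384] F [ 0.6  0.7 -0.5] w 24.8 gf 0.0 t 9.45
```

```bash
python3 -m pendant '[0,0.001,0.02,0,0,0,0.025,0,0,0.018,0,0,0,0.025,0,0,0,0,0,0,0.025]' | grep -E 'pos|^force'
python3 -m pendant '[0,0,0,0,0,0,0,0,0,0,0,0,0,0,0,0,0,0,0,0,0,0,0,0,0,0,0,0]' 20
python3 -c "
from h import *
go((.580-.1535*.9893,.248+.1535*.146,.012),-8.4)"
```

```text
position: [0.5771, 0.2483, 0.0104]
force: [0.4, 0.3, 0.3]
clock: 10.32
position: [0.5795, 0.249, 0.0133]
ee_rot: [2.379, 2.052, 0.002]
force: [1.3, -0.4, 1.1]
width: 0.111
gripper_force: 20.0
pos [0.5795 0.249  0.0133] shift [-0.001  -0.1529  0.0012] turn [ 0.001 -0.001 -0.001] shift after turn [-0.0009 -0.1529  0.0013] F [ 1.3 -0.4  1.1] w 10.2 gf 20.0 t 10.32
```

Gripped the bar with a 10 mm opening at 20 N. Now I pull.

```bash
python3 -m pendant '[0,-0.01,0,0,0,0,0,0,-0.02,0,0,0,0,0,0,-0.025,0,0,0,0,0,0,-0.025,0,0,0,0,0,0,-0.025,0,0,0,0,0,0,-0.025,0,0,0,0,0,0,-0.015,0,0,0,0,0,0,-0.004,0,0,0,0,0,0,0,0,0,0,0,0]'
python3 -m pendant '[0,-0.003,0,0,0,0,0,0,0,0,0,0,0,0]'
python3 -c "
from h import *
go((.5795-.15*.9893,.249+.15*.146,.012),-8.4)"
```

```text
clock: 11.45
position: [0.4357, 0.2702, 0.0134]
ee_rot: [2.377, 2.047, 0.01]
force: [14.2, -3.5, -9.8]
width: 0.109
gripper_force: 20.0
clock: 11.7
position: [0.4357, 0.2702, 0.0135]
ee_rot: [2.377, 2.043, 0.015]
force: [24.4, -3.8, -19.5]
width: 0.113
gripper_force: 20.0
pos [0.4357 0.2702 0.0135] shift [-0.     -0.0047  0.0015] turn [ 0.012 -0.003 -0.004] shift after turn [-0.     -0.0047  0.0015] F [ 24.4  -3.8 -19.5] w 10.4 gf 20.0 t 11.7
```

A firm stop at 145 mm of travel; the beige strip seen earlier suggests the drawer was already a few mm open. I release, lift, and check from above.

```bash
python3 -m pendant '[0,0.005,0,0,0,0,0,0,0,0,0,0,0,0.025,0,0,0,0,0,0,0.025,0,0,0,0,0,0,0.025]' | grep -E 'pos|^force|width'
python3 -m pendant '[0,0,-0.03,0,0,0,0.025,0,0,-0.05,0,0,0,0.025,0,0,-0.06,0,0,0,0.045,0,0.03,-0.05,0,0,0,0.045,0,0.04,0,0,0,0,0.045,-0.02,0,0,0,0,0,0.045,0,0,0,0,0,0,0.045]' | grep -E 'pos|^force|width'
python3 - <<'E'
from h import *
s=observe();im=get_image("wrist");t=get_image("top");go((.5,.25,.1),-8.4)
cv2.imwrite("pics/w5.png",im[:,:,::-1]);cv2.imwrite("pics/t5.png",t[:,:,::-1])
o=np.zeros((384,800,3),np.uint8);o[:,:512]=im;o[:384,512:]=cv2.resize(t[150:246,70:142],(288,384),interpolation=cv2.INTER_CUBIC)
cv2.imwrite("pics/v5.png",o[:,:,::-1])
E
```

```text
position: [0.4327, 0.2706, 0.0127]
force: [-0.0, -0.5, 1.3]
width: 0.273
position: [0.499, 0.2385, 0.2024]
force: [-0.4, 0.3, -0.5]
width: 0.487
pos [0.4987 0.2408 0.2025] shift [9.300e-03 1.000e-04 1.025e-01] turn [-0.001 -0.    -0.   ] shift after turn [ 0.0093 -0.      0.1025] F [ 0.4 -0.1  0.7] w 45.2 gf 0.0 t 13.18
```

View pics/v5.png

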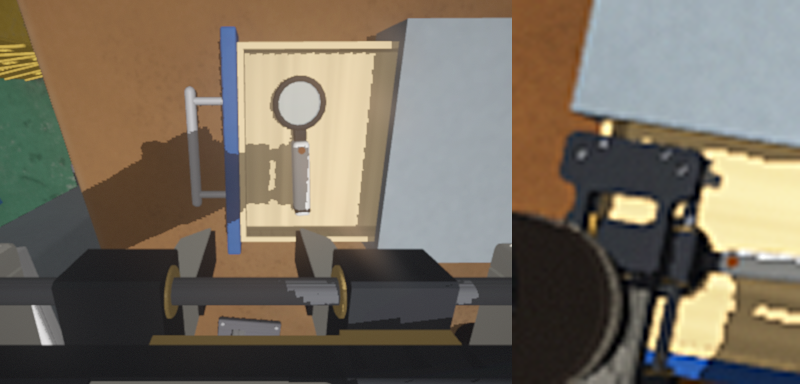

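The drawer is open. The loupe lies with its lens at (299,102) and its white handle from (300,142) to (302,212), with clear room on both sides for the fingers.

```bash
python3 - <<'E'
from h import *
s=dict(position=np.array([.4987,.2408,.2025]),ee_rot=observe()["ee_rot"]);c=cam("wrist",s)
im=cv2.imread("pics/w5.png");h=cv2.cvtColor(im,cv2.COLOR_BGR2HSV)
m=np.zeros(im.shape[:2],np.uint8);m[136:218,285:318]=(h[136:218,285:318,1]<45)&(h[136:218,285:318,2]>90)
k=max(cv2.findContours(m,0,2)[0],key=cv2.contourArea);r=cv2.minAreaRect(k);print("handle",r,cv2.boundingRect(k))
d=np.zeros_like(m);d[65:140,260:340]=h[65:140,260:340,2]<110
k2=max(cv2.findContours(d,0,2)[0],key=cv2.contourArea);k2=k2[k2[:,0,1]<122];e=cv2.fitEllipse(k2);print("rim",e)
L=onz(c,e[0],.037)
b=cv2.boxPoints(r);b=b[np.argsort(b[:,1])];far,near=b[:2].mean(0),b[2:].mean(0)
A,B=onz(c,far,.046),onz(c,near,.046);print("lens",L.round(4),"handle ends",A.round(4),B.round(4),np.linalg.norm(A-B))
dv=L-(A+B)/2;dv2=A-B;print("yaw",np.degrees(np.arctan2(-dv[0],dv[1])),np.degrees(np.arctan2(-dv2[0],dv2[1])))
u=dv[:2]/np.linalg.norm(dv[:2]);G=L[:2]-.078*u;print("grip from lens",G,"from ends",A[:2]-.039*u,B[:2]+.047*u)
print("front wall inner",onz(c,(240,180),.061),"bar",onz(c,(195,147),.044))
E
```

```text
handle ((300.5, 178.0), (74.0, 17.0), 90.0) (292, 141, 18, 75)
rim ((298.24041748046875, 102.26891326904297), (47.084861755371094, 49.459266662597656), 61.70718765258789)
lens [0.5541 0.3071 0.037 ] handle ends [0.5512 0.2676 0.046 ] [0.5426 0.1829 0.046 ] 0.08520894215498076
yaw -5.027729933496264 -5.8263312547252735
grip from lens [0.54725303 0.22942248] from ends [0.54779224 0.2287758 ] [0.54667924 0.22967614]
front wall inner [0.48172947 0.23841357 0.061     ] bar [0.43795944 0.27744889 0.044     ]
```

Lens and handle agree: length 85 mm, spacing 78 mm, yaw about -5.4°, grip at (0.5475, 0.2292). I grip 12 mm towards the lens.

```bash
python3 -c "
from h import *
go((.5486,.2411,.009),-5.4)"
```

```text
pos [0.4987 0.2408 0.2025] shift [0.0076 0.0496 0.1934] turn [-0.001 -0.    -0.052] shift after turn [0.005  0.0497 0.1935] F [ 0.4 -0.1  0.7] w 45.2 gf 0.0 t 13.18
```

```bash
python3 -m pendant '[0.0076,0.0496,0.02,0,0,-0.052,0.045,0,0,0.04,0,0,0,0.045,0,0,0.04,0,0,0,0.045,0,0,0,0,0,0,0.045]' | grep -E 'pos|^force|width'
python3 -c "
from h import *
go((.5486,.2411,.009),-5.4)"
```

```text
position: [0.5471, 0.2409, 0.1001]
force: [-0.8, -0.9, 0.4]
width: 0.488
pos [0.5471 0.2409 0.1001] shift [0.0006 0.002  0.0911] turn [-0.006  0.003  0.001] shift after turn [0.0003 0.0015 0.0911] F [-0.8 -0.9  0.4] w 44.8 gf 0.0 t 13.68
```

```bash
python3 -m pendant '[0,0,0.04,0,0,0,0.045,0,0,0.03,0,0,0,0.045,0,0,0.012,0,0,0,0.045,0,0,0.006,0,0,0,0.045,0,0,0,0,0,0,0.045]' | grep -E 'pos|^force|width'
python3 -c "
from h import *
go((.5486,.2411,.009),-5.4)"
```

```text
position: [0.5507, 0.2411, 0.0158]
force: [-0.1, -0.2, 0.0]
width: 0.487
pos [0.5507 0.2411 0.0158] shift [-0.0002 -0.0021  0.0068] turn [ 0.001 -0.001 -0.001] shift after turn [-0.0002 -0.002   0.0068] F [-0.1 -0.2  0. ] w 44.7 gf 0.0 t 14.3
```

```bash
python3 -m pendant '[0,-0.001,0.003,0,0,0,0.045,0,0,0,0,0,0,0.045,0,0,0,0,0,0,0.045]' | grep -E 'pos|^force|width'
```

```text
position: [0.5492, 0.2408, 0.0121]
force: [-0.5, 0.3, 0.2]
width: 0.495
```

```bash
python3 -m pendant '[0,0,0.003,0,0,0,0.045,0,0,0,0,0,0,0.045]' | grep -E 'pos|^force|width'
python3 -m pendant '[0,0,0,0,0,0,0.0,0,0,0,0,0,0,0.0,0,0,0,0,0,0,0.0,0,0,0,0,0,0,0.0,0,0,0,0,0,0,0.0]' 30
```

```text
position: [0.5489, 0.2406, 0.0086]
force: [0.3, 0.2, 0.5]
width: 0.49
clock: 15.55
position: [0.5492, 0.2408, 0.0089]
ee_rot: [2.324, 2.113, 0.0]
force: [-0.4, 0.1, -0.0]
width: 0.195
gripper_force: 30.0
```

Gripped at 18 mm and 30 N. I lift.

```bash
python3 -m pendant '[0,0,-0.01,0,0,0,0,0,0,-0.02,0,0,0,0,0,0,-0.03,0,0,0,0,0,0,-0.03,0,0,0,0,0,0,-0.03,0,0,0,0,0,0,-0.03,0,0,0,0,0,0,-0.03,0,0,0,0,0,0,-0.02,0,0,0,0,0,0,0,0,0,0,0,0,0,0,0,0,0,0]'
python3 - <<'E'
from h import *
s=observe();im=get_image("wrist");cv2.imwrite("pics/w6.png",im[:,:,::-1]);t=get_image("top");cv2.imwrite("pics/t6.png",t[:,:,::-1]);sc=get_image("scene");cv2.imwrite("pics/s6.png",sc[:,:,::-1])
np.save("s6.npy",[s["position"],s["ee_rot"]])
o=np.zeros((384,800,3),np.uint8);o[:,:512]=im;o[:288,512:]=cv2.resize(sc[80:176,165:261],(288,288),interpolation=cv2.INTER_CUBIC);cv2.imwrite("pics/v6.png",o[:,:,::-1])
# predicted lens in the tool: x=+.066, height tcp+.025 (tool z -.025)
M=R.from_rotvec(s["ee_rot"]).as_matrix();P=s["position"]+M@[.066,0,-.025];print(s["position"],P,"pred px",proj(cam("wrist",s),P))
E
```

```text
clock: 16.8
position: [0.5485, 0.2406, 0.2082]
ee_rot: [-2.324, -2.113, 0.001]
force: [0.1, -0.8, -1.1]
width: 0.189
gripper_force: 30.0
[0.54854497 0.24058854 0.20818387] [0.55482939 0.30629908 0.23315648] pred px [[255.40068363 132.40362083]]
```

View pics/v6.png

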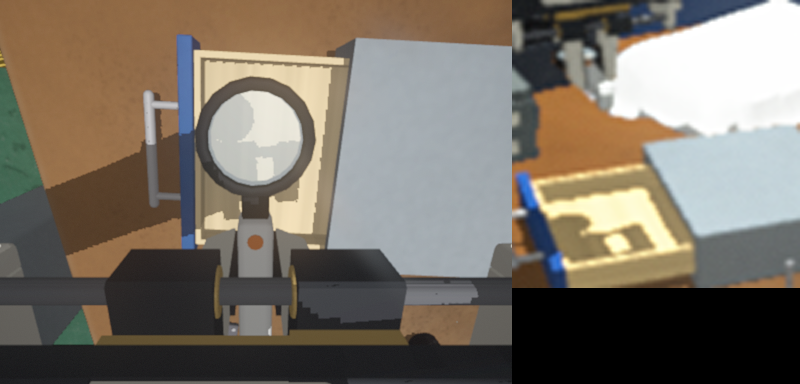

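The loupe is held: lens centre at (256,136), apparent rim 119 px, giving a depth of 148.5 mm as predicted. Next I carry it to the stand with the lens pointing towards the post, so the gripper stays on the robot side.

```bash
python3 -m pendant '[0,0,0,0,0,0.1,0,0,0,0,0,0,0.15,0,0,0,0,0,0,0.17,0,0,0,0,0,0,0.17,0,0,0,0,0,0,0.17,0,0,0,0,0,0,0.108,0,0,0,0,0,0,0,0,0,0,0,0,0,0,0]' | grep -E 'pos|rot|^force|width'
python3 -c "
from h import *
go((.449,-.192,.208),-105);print(observe()['joints'].round(2))"
```

```text
position: [0.5489, 0.2407, 0.2085]
ee_rot: [2.996, 0.944, -0.001]
force: [-0.0, -0.3, 0.2]
width: 0.199
pos [0.5489 0.2407 0.2085] shift [-0.3298  0.2973  0.0007] turn [0.    0.001 0.872] shift after turn [0.0154 0.4438 0.0005] F [-0.  -0.3  0.2] w 18.2 gf 30.0 t 17.95
[-1.02  0.46  0.75  1.68 -0.34  1.13 -1.13]
```

```bash
python3 -m pendant '[-0.02,0.018,0,0,0,0,0,-0.035,0.0315,0,0,0,0,0,-0.035,0.0315,0,0,0,0,0,-0.035,0.0315,0,0,0,0,0,-0.035,0.0315,0,0,0,0,0,-0.035,0.0315,0,0,0,0,0,-0.035,0.0315,0,0,0,0,0,-0.035,0.0315,0,0,0,0,0,-0.035,0.0315,0,0,0,0,0,-0.0298,0.0273,0,0,0,0,0]' | grep -E 'pos|^force'
python3 -m pendant '[0,0,0,0,0,0.1,0,0,0,0,0,0,0.15,0,0,0,0,0,0,0.17,0,0,0,0,0,0,0.17,0,0,0,0,0,0,0.17,0,0,0,0,0,0,0.112,0,0,0,0,0,0,0,0,0,0,0,0,0,0,0]' | grep -E 'pos|rot|^force|width'
python3 - <<'E'
from h import *
go((.449,-.192,.15),-105)
for n in("wrist","scene","top"):
    s=observe();im=get_image(n);cv2.imwrite(f"pics/{n}7.png",im[:,:,::-1])
    if n=="wrist":np.save("s7.npy",[s["position"],s["ee_rot"]]);w=im
    if n=="scene":sc=im
o=np.zeros((384,800,3),np.uint8);o[:,:400]=cv2.resize(w,(400,300))[:].tolist()+[[[0]*3]*400]*84;o[:384,400:]=cv2.resize(sc[155:251,195:295],(400,384),interpolation=cv2.INTER_CUBIC)
cv2.imwrite("pics/v7.png",o[:,:,::-1])
E
```

```text
position: [0.4475, -0.1935, 0.2091]
force: [0.1, 0.5, -0.3]
position: [0.4481, -0.1917, 0.2089]
ee_rot: [-3.115, 0.409, -0.0]
force: [0.2, 0.0, -2.0]
width: 0.194
pos [ 0.4481 -0.1917  0.2089] shift [0.001  0.0001 0.0589] turn [-0.    -0.     0.001] shift after turn [0.001  0.0001 0.0589] F [ 0.2  0.  -2. ] w 17.8 gf 30.0 t 20.2
```

View pics/v7.png

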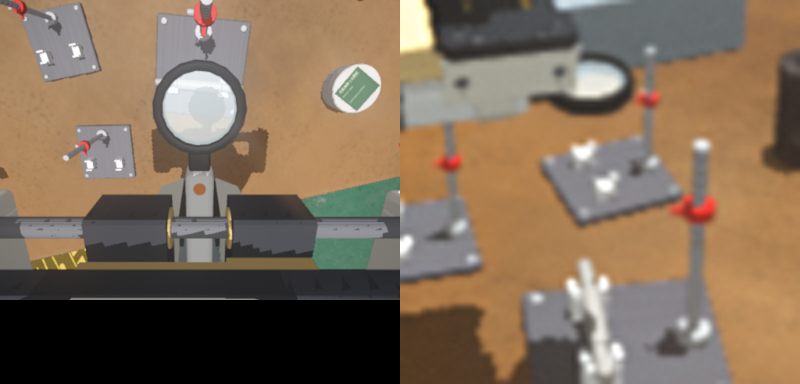

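In the wrist half, the lens hangs level over the stand and the collar is at the top edge. In the scene half, the rim is around crop (590,82) and the collar at (698,208). From here I measure numerically.

```bash
python3 - <<'E'
from h import *
p,r=np.load("s7.npy");s=dict(position=p,ee_rot=r);cw,cs,ct=cam("wrist",s),cam("scene"),cam("top");M=R.from_rotvec(r).as_matrix()
print("tool z",M[:,2].round(4))
w=cv2.imread("pics/wrist7.png");h=cv2.cvtColor(w,cv2.COLOR_BGR2HSV)
d=np.zeros(w.shape[:2],np.uint8);d[70:200,185:325]=h[70:200,185:325,2]<85
k=max(cv2.findContours(d,0,2)[0],key=cv2.contourArea);k=k[k[:,0,1]<182];e=cv2.fitEllipse(k);print("wrist rim",e)
for tz in(-.021,-.025,-.029):
    q=onz(cw,e[0],p[2]-tz);print(tz,"lens tool",(M.T@(q-p)).round(4),q.round(4))
sc=cv2.imread("pics/scene7.png")
g=sc[168:188,234:258].mean(2).round().astype(int)
print("cols 234..257");[print(168+i,*row) for i,row in enumerate(g)]
red=sc[198:216,260:280].astype(int);rd=(red[...,2]-red[...,1])
print("red cols 260..279");[print(198+i,*row) for i,row in enumerate(rd)]
x=M[:,0];x[2]=0;L=onz(cw,e[0],p[2]+.025)
a=np.linspace(0,2*np.pi,72);circ=np.array([L+[.0285*np.cos(t),.0285*np.sin(t),z] for t in a for z in(-.006,.006)]);q=proj(cs,circ)
print("pred rim scene",q.min(0),q.max(0),"centre",proj(cs,L))
E
```

```text
tool z [ 1.e-04  2.e-04 -1.e+00]
wrist rim ((348.8205261230469, 28.094802856445312), (184.82943725585938, 402.0455017089844), 42.75261688232422)
-0.021 lens tool [ 0.1098  0.0405 -0.021 ] [ 0.5437 -0.2591  0.2299]
-0.025 lens tool [ 0.1091  0.0394 -0.025 ] [ 0.5433 -0.2579  0.2339]
-0.029 lens tool [ 0.1084  0.0383 -0.029 ] [ 0.5429 -0.2566  0.2379]
cols 234..257
168 147 148 149 153 156 135 97 72 72 73 76 81 88 95 101 105 107 107 107 107 106 112 134 152
169 162 162 161 162 158 126 86 69 71 68 64 61 61 66 76 90 99 107 107 107 107 107 114 121
170 158 157 159 162 158 140 125 134 140 131 118 107 94 78 66 63 77 94 105 106 102 103 109 117
171 132 130 144 157 162 174 181 187 188 185 182 179 174 152 114 77 64 76 95 103 100 98 109 116
172 94 95 126 150 165 188 203 206 206 202 202 199 199 194 176 140 93 67 81 105 112 112 116 119
173 89 99 133 151 169 202 218 222 222 220 216 214 209 205 202 186 141 85 75 102 119 120 118 115
174 126 135 150 156 169 205 224 229 230 229 228 228 226 225 222 207 170 104 68 91 114 123 117 111
175 144 150 158 155 169 210 228 230 231 230 230 231 231 232 233 219 177 108
[... 1698 characters left out ...]
46 45
207 40 52 92 127 137 127 102 108 148 167 173 188 181 119 59 44 46 47 47 46
208 42 46 68 90 98 96 90 101 135 156 157 152 130 78 50 45 46 47 49 47
209 41 42 48 50 53 57 70 85 103 111 110 100 83 62 49 46 49 47 48 48
210 42 41 44 44 43 47 55 68 76 80 77 69 62 53 48 46 47 46 47 46
211 44 44 45 46 45 44 45 37 27 21 27 42 48 46 45 45 47 46 47 45
212 45 44 46 46 47 45 42 27 8 0 8 33 44 47 45 46 46 45 45 46
213 46 46 47 47 45 45 43 27 6 -1 8 33 46 47 45 46 44 44 46 45
214 44 46 46 46 46 46 44 28 8 1 9 34 47 47 46 48 45 46 46 46
215 44 45 45 46 45 46 45 28 8 2 14 36 47 49 46 47 47 46 46 46
pred rim scene [252.59752622 173.70046544] [276.22183768 191.14274551] centre [[264.36759765 182.2441548 ]]
```

```bash
cat > lens.py <<'E'
from h import *
def rim(w):
    g=cv2.GaussianBlur(cv2.cvtColor(w,cv2.COLOR_BGR2GRAY),(3,3),0).astype(int);o=[]
    c=np.array([255.,136.])
    for a in np.radians(np.r_[0:60:2,120:360:2]):   # image angle, y down; skip the neck
        r=np.arange(50,68,.25);x=c[0]+r*np.cos(a);y=c[1]+r*np.sin(a)
        v=cv2.remap(g.astype(np.float32),x.astype(np.float32)[None],y.astype(np.float32)[None],1)[0]
        gr=np.gradient(v);i=np.argmax(gr)
        if gr[i]>2.5:o.append((x[i],y[i]))
    o=np.float32(o);e=cv2.fitEllipse(o)
    for _ in range(3):
        d=np.abs(np.linalg.norm(o-e[0],axis=1)-np.mean(e[1])/2);o=o[d<2.0];e=cv2.fitEllipse(o)
    return e,len(o)
E
python3 - <<'E'
from lens import *
for n,f in(("wrist6","pics/w6.png"),("wrist7","pics/wrist7.png")):print(n,rim(cv2.imread(f)))
p,r=np.load("s7.npy");s=dict(position=p,ee_rot=r);cw,cs=cam("wrist",s),cam("scene");M=R.from_rotvec(r).as_matrix()
e,_=rim(cv2.imread("pics/wrist7.png"))
print("depth from size",310.15*.057/np.mean(e[1]))
L=onz(cw,e[0],p[2]+.025);print("lens tool",(M.T@(L-p)).round(4),"world",L.round(4))
a=np.linspace(0,2*np.pi,72)
for dz in(0,-.003):
  q=proj(cs,np.array([L+[.0285*np.cos(t),.0285*np.sin(t),z+dz] for t in a for z in(-.006,.006)]));print("pred rim scene",q.min(0),q.max(0))
A=np.array([.5778,-.2335,0]);d=cs[1]-A;d[2]=0;d/=np.linalg.norm(d)
for z in(.12,.125,.13):
  print(z,"bottom-front v",proj(cs,A+.011*d+[0,0,z-.005])[0].round(2),"top at post v",proj(cs,A+.005*d+[0,0,z+.005])[0].round(2))
print("post top",proj(cs,A+[0,0,.18]))
sc=cv2.imread("pics/scene7.png").mean(2)
print(sc[184:200,266:274].round().astype(int))
E
```

```text
wrist6 (((254.8650360107422, 136.83242797851562), (119.71914672851562, 121.01100158691406), 0.5091878771781921), 141)
wrist7 (((255.00784301757812, 137.73748779296875), (120.18844604492188, 123.4006118774414), 174.35891723632812), 121)
depth from size 0.14515060857646986
lens tool [ 0.0615 -0.0015 -0.025 ] world [ 0.5079 -0.2062  0.2339]
pred rim scene [230.18923865 167.15232726] [253.22327184 183.93274935]
pred rim scene [230.21231484 168.14972768] [253.20650338 184.94058485]
0.12 bottom-front v [269.67 213.39] top at post v [269.88 209.03]
0.125 bottom-front v [269.74 211.92] top at post v [269.95 207.54]
0.13 bottom-front v [269.81 210.44] top at post v [270.02 206.05]
post top [[270.73736912 191.13002944]]
[[128 127 128 127 126 126 127 125]
 [131 130 127 128 129 129 129 126]
 [130 130 129 130 131 132 130 130]
 [130 130 130 130 133 131 128 128]
 [129 129 129 128 126 123 124 126]
 [129 129 138 153 159 148 132 128]
 [130 137 174 217 232 209 162 131]
 [130 138 177 225 241 226 178 136]
 [129 131 141 167 186 177 150 133]
 [130 127 117 120 131 132 130 130]
 [132 128 115 111 114 115 123 128]
 [135 132 120 112 111 117 125 130]
 [138 134 121 116 118 122 129 132]
 [137 132 117 114 117 119 127 131]
 [134 130 117 110 110 117 130 134]
 [135 129 119 116 117 120 133 136]]
```

The collar mid-height comes out at about 0.128 m, corrected by the post top seen in the same view. The lens height is consistent with TCP + 0.025. I descend to TCP z = 0.103 and then check centring against the shaft in the top and scene views.

```bash
python3 -m pendant '[0,0,0.01,0,0,0,0,0,0,0.02,0,0,0,0,0,0,0.02,0,0,0,0,0,0,0.02,0,0,0,0,0,0,0.02,0,0,0,0,0,0,0.01,0,0,0,0,0,0,0.006,0,0,0,0,0,0,0,0,0,0,0,0,0,0,0,0,0,0]' | grep -E 'pos|rot|^force|width'
python3 - <<'E'
from lens import *
S={}
for n in("wrist","scene","top"):
    s=observe();im=get_image(n)[:,:,::-1].copy();cv2.imwrite(f"pics/{n}8.png",im)
    if n=="wrist":np.save("s8.npy",[s["position"],s["ee_rot"]]);p,r=s["position"],s["ee_rot"]
cw,cs,ct=cam("wrist",dict(position=p,ee_rot=r)),cam("scene"),cam("top");M=R.from_rotvec(r).as_matrix();print(p)
e,n=rim(cv2.imread("pics/wrist8.png"));L=onz(cw,e[0],p[2]+.025);print(e,n,L.round(4),M.T@(L-p))
for x in(.062,.066):
  P=p+M@[x,0,-.025];print("pred lens",P.round(4),"scene",proj(cs,P)[0].round(1),"top",proj(ct,P)[0].round(1))
F=np.array([.5109,-.2093,.128]);print("focus scene",proj(cs,F)[0],"top",proj(ct,F)[0])
t=cv2.imread("pics/top8.png").mean(2).round().astype(int);u,v=proj(ct,F)[0].round().astype(int)
print("top from",v-18,u-18);[print(v-18+i,*row) for i,row in enumerate(t[v-18:v+19,u-18:u+19])]
g=cv2.imread("pics/scene8.png").mean(2).round().astype(int);u,v=proj(cs,F)[0].round().astype(int)
print("scene from",v-12,u-15);[print(v-12+i,*row) for i,row in enumerate(g[v-12:v+13,u-15:u+16])]
E
```

```text
position: [0.4484, -0.1918, 0.1033]
ee_rot: [3.114, -0.414, 0.001]
force: [0.0, 1.1, -1.0]
width: 0.192
[ 0.44844634 -0.1917894   0.10330037]
((254.96128845214844, 136.89385986328125), (119.94380950927734, 121.28682708740234), 0.6827905178070068) 131 [ 0.5086 -0.2065  0.1283] [ 0.06194507 -0.00147493 -0.02494824]
pred lens [ 0.5083 -0.208   0.1284] scene [242.3 209. ] top [296.2 231.6]
pred lens [ 0.5121 -0.209   0.1284] scene [243.8 208.8] top [296.6 230.1]
focus scene [243.3886116  209.12134201] top [296.73654372 230.60020908]
top from 213 279
213 115 116 117 118 115 118 117 116 119 119 115 115 115 114 117 120 91 27 36 39 48 59 59 54 38 66 107 119 114 115 115 117 115 112 114 114 113
214 116 116 117 117 115 117 117 115 120 117 116 116 114 117 117 119 104 79 71 42 46 46 45 45 43 37 75 118 115 116 117 113 116 115 117 112 114
215 115 118 117 116 117 117 116 118 118 116 114 115 114 118 117 116 121 130 101 36 46 47 46 49 45 36 76 120 116 115 118 115 116 117 117 114 116
216 116 116 117 115 117 117 116 118 120 118 115 115 116 117 117 115 121 126 110 67 43 47 46 46 42 55 97 118 115 117 117 
[... 6456 characters left out ...]
 50 48 45 47 48 53 63 77 88 113 132 139 139 138 138 138 138 137 135
217 126 126 127 130 129 130 128 128 123 115 105 96 87 83 82 84 85 97 112 121 127 134 139 139 141 140 138 139 138 138 140
218 126 128 127 130 131 131 130 129 132 133 129 126 126 123 123 122 126 130 134 137 138 136 137 137 137 136 137 137 137 139 141
219 127 131 131 131 133 130 133 130 132 131 132 139 156 161 147 135 135 136 139 137 137 137 137 137 137 137 136 137 137 138 139
220 131 132 132 132 131 132 132 130 132 131 132 157 197 209 177 142 135 136 138 138 138 139 139 139 138 140 137 137 139 139 140
221 130 130 131 133 131 130 130 132 131 129 135 162 210 225 194 150 136 133 137 138 139 139 140 140 139 139 140 139 141 139 139
```

```bash
python3 - <<'E'
from lens import *
from scipy.optimize import least_squares
ct,cs=cam("top"),cam("scene");p,r=np.load("s8.npy");M=R.from_rotvec(r).as_matrix()
# lens in top: outer rim edge, world circle at z=.131 (mean of the rim faces)
g=cv2.imread("pics/top8.png",0).astype(np.float32);c=np.array([296.8,231.4]);pts=[]
for a in np.radians(np.arange(165,285,4)):
    rr=np.arange(8,15,.1);v=cv2.remap(g,np.float32(c[0]+rr*np.cos(a))[None],np.float32(c[1]+rr*np.sin(a))[None],2)[0]
    i=np.argmax(np.gradient(v));pts.append(onz(ct,c+rr[i]*np.array([np.cos(a),np.sin(a)]),.1315)[:2])
pts=np.array(pts)
f=least_squares(lambda q:np.linalg.norm(pts-q,axis=1)-.0285,[.51,-.209],loss="soft_l1",f_scale=.0007);print("lens xy from top",f.x.round(4),"resid mm",(f.fun*1e3).round(1))
# shaft in top0
im=cv2.imread("pics/top0.png")
b=cv2.cvtColor(im,cv2.COLOR_BGR2HSV);roi=np.zeros(im.shape[:2],np.uint8)
cv2.line(roi,(271,224),(316,240),1,7);m=((b[...,2]>140)&(b[...,1]<60)&(roi>0)).astype(np.uint8)
n,l,st,ce=cv2.connectedComponentsWithStats(m);i=1+np.argmax(st[1:,4]);yx=np.argwhere(l==i);k=yx[:,::-1].astype(np.float32)
(v0,v1,x0,y0)=cv2.fitLine(k,2,0,.01,.01).ravel();t=(k-[x0,y0])@[v0,v1];e1,e2=np.array([x0,y0])+t.min()*np.array([v0,v1]),np.array([x0,y0])+t.max()*np.array([v0,v1])
E=[onz(ct,q,.0405) for q in(e1,e2)];print("shaft px",e1,e2,"mid",np.mean(E,0).round(4),"len",np.linalg.norm(E[0]-E[1]))
# base corners
dk=((b[...,2]<125)&(b[...,1]<70)).astype(np.uint8);dk[:,:255]=0;dk[:,335:]=0;dk[:185]=0;dk[260:]=0
dk=cv2.morphologyEx(dk,cv2.MORPH_CLOSE,np.ones((9,9)));k=max(cv2.findContours(dk,0,2)[0],key=cv2.contourArea);rt=cv2.minAreaRect(k)
B=[onz(ct,q,.012) for q in cv2.boxPoints(rt)];C=np.mean(B,0);print("base",rt,"centre",C.round(4),"sides",[np.linalg.norm(B[j]-B[j-1]).round(4) for j in range(4)])
a=np.radians(-18.85);print("base->origin",(C-.022*np.array([np.cos(a),np.sin(a),0])).round(4))
# scene: lens bbox prediction
al=np.linspace(0,2*np.pi,72)
for L in(p+M@[.062,0,-.025],p+M@[.066,0,-.025],np.array([*f.x,p[2]+.025])):
    q=proj(cs,np.array([L+[.0285*np.cos(t),.0285*np.sin(t),z] for t in al for z in(-.006,.006)]));print(L.round(4),"bbox",q.min(0).round(2),q.max(0).round(2))
E
```

```text
lens xy from top [ 0.5079 -0.2073] resid mm [ 2.4  1.9  2.9  7.2  6.5 -1.8 -0.5 -0.1 -1.6 -1.3 -0.7  5.7  0.1  0.2
 -0.7 -0.3 -0.9 -0.5 -0.1  0.5 -0.1 -0.7 -0.   0.2  0.6  0.7  0.4  0.
  0.4  1.8]
shaft px [272.58966 224.11053] [313.8661  239.36244] mid [ 0.5122 -0.2085  0.0405] len 0.11969838173043885
base ((294.7317199707031, 225.0853729248047), (46.57145309448242, 48.54690933227539), 20.2248592376709) centre [ 0.5326 -0.2155  0.012 ] sides [np.float64(0.1291), np.float64(0.1371), np.float64(0.1309), np.float64(0.1363)]
base->origin [ 0.5118 -0.2084  0.012 ]
[ 0.5083 -0.208   0.1284] bbox [231.39 200.64] [253.12 217.73]
[ 0.5121 -0.209   0.1284] bbox [232.89 200.45] [254.61 217.51]
[ 0.5079 -0.2073  0.1283] bbox [231.14 200.55] [252.87 217.62]
```

The shaft middle refines to (0.512, -0.2085) from both shaft and base, and the lens is at (0.508, -0.207) in the top, scene and wrist views. I shift it 4 mm along tool x.

```bash
python3 -m pendant '[0.004,0.0003,0,0,0,0,0,0,0,0,0,0,0,0,0,0,0,0,0,0,0,0,0,0,0,0,0,0]' | grep -E 'pos|rot|^force|width|grip'
python3 - <<'E'
from lens import *
from scipy.optimize import least_squares
s=observe();p,r=s["position"],s["ee_rot"];w=get_image("wrist")[:,:,::-1].copy();cw=cam("wrist",s);M=R.from_rotvec(r).as_matrix()
e,n=rim(w);print("wrist lens",onz(cw,e[0],p[2]+.025).round(4),e,p.round(4),M[:,2].round(4))
g=cv2.cvtColor(get_image("top"),cv2.COLOR_RGB2GRAY).astype(np.float32);ct=cam("top");c=np.array([296.8,230.]);pts=[]
for a in np.radians(np.arange(190,285,4)):
    rr=np.arange(9,13.5,.1);v=cv2.remap(g,np.float32(c[0]+rr*np.cos(a))[None],np.float32(c[1]+rr*np.sin(a))[None],2)[0]
    i=np.argmax(np.gradient(v));pts.append(onz(ct,c+rr[i]*np.array([np.cos(a),np.sin(a)]),.1315)[:2])
pts=np.array(pts);f=least_squares(lambda q:np.linalg.norm(pts-q,axis=1)-.0285,[.51,-.209],loss="soft_l1",f_scale=.0007);print("top lens",f.x.round(4),(f.fun*1e3).round(1))
sc=get_image("scene").astype(int);rd=sc[203:212,266:274,0]-sc[203:212,266:274,1];print(rd)
s=observe();print(s["clock"],np.abs(s["dq"]).max())
E
```

```text
position: [0.4518, -0.193, 0.1028]
ee_rot: [-3.114, 0.414, 0.0]
force: [-0.2, 0.0, 0.4]
width: 0.192
gripper_force: 30.0
wrist lens [ 0.5119 -0.2078  0.1278] ((254.97088623046875, 137.05029296875), (119.92261505126953, 121.63333129882812), 177.8114776611328) [ 0.4518 -0.193   0.1028] [-1.e-04  0.e+00 -1.e+00]
top lens [ 0.5113 -0.2094] [-1.1 -1.3 -0.5  5.8  5.6  0.3 -0.6  0.4 -0.3  0.2 -0.5  0.6 -0.2  0.1
 -0.1  0.2  0.5  0.5  0.  -0.5 -0.2 -0.5  0.1 -0.2]
[[ 62  73  35   0   2  34  51  47]
 [137 142  68   3  18  98 121  82]
 [131 116  42  -3  29 136 169 129]
 [107  90  70  63  96 167 187 145]
 [106 112 153 170 174 189 185 123]
 [ 93 103 138 160 161 157 133  81]
 [ 72  90 104 115 113 102  87  63]
 [ 56  68  79  82  79  73  63  53]
 [ 46  38  27  20  27  43  50  47]]
22.275 0.0020635251078455923
```

Lens at about (0.5115, -0.2085, 0.128), within 1 mm of the target. It is level and still, and the collar's pixels are unchanged. I hand in.

```bash
python3 -c "
from cell import *
print(sign_off())"
```

```text
the job is handed in; nothing more can be done
None
```

The job is handed in: the drawer is open at its stop, and the loupe is held level and still over the shaft. By my measurements the lens is about 1 mm off the shaft's middle, at about 0.128 m, which I measured as the collar's mid-height to within 1 to 2 mm.

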